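Level the twist-lock V-rest and lay the seatpost across both rests

ROBOT

A 6-joint arm with a two-finger parallel gripper is mounted at the origin on a cart in front of the work surface, level with it; the furniture and walls round the work are solid. World frame = base frame: x ahead of the robot, y to its left, z up, the work surface at z = 0. Lengths are in m, angles in rad, forces in N, time in s.
With the tool pointing down it reaches from about 0.35 to 0.85 m from the base axis. Payload 8.1 kg.
Tool frame: the origin (TCP) lies between the finger pads; the fingertips stand 11 mm ahead of it and the grasp point (between the pads) lies 8 mm behind it (tips_ahead is the z of the fingertips in the tool frame, in m); z points along the fingers, y is the line along which they close (so a half turn about z gives the same grasp; the last joint's range is limited). The gripper opens to 93 mm and grips with 3 to 60 N. Pads are 15 mm wide; open, the fingers measure 128 mm over their backs; the gripper's body (75 mm by 188 mm) begins 65 mm behind the grasp point.
Start: joints at [1.087, 0.13, 1.488, -0, 1.523, -0.085], TCP at [0.233, 0.553, 0.23] pointing down, gripper open.
Joint ranges: [-2.96, 2.96], [-0.89, 2.26], [0.02, 2.5], [-1.34, 4.48], [0, 2.73], [-2.66, 2.66]. Speed limits (rad/s): [2.39, 2.39, 2.79, 3.14, 3.14, 3.14].

INTERFACE

Orientations are given as a rotation vector (axis times angle).
In Python, from plant import read_state, read_camera, close_job, tips_ahead gives the robot as it stands. The module is installed in compiled form; this text tells all that it offers.
- The arm moves only by the tool move_arm, never from a script. Its argument "plan" is a list of rows, each a list of 7 numbers: the turn, a rotation vector about the tool's x, y, z in units of 6 degrees (1.0 is 6 degrees), then the shift along the tool's x, y, z in units of 25 mm (1.0 is 25 mm), then the finger opening in mm, from 0 to 93. A call has exactly 10 rows; each row shifts and turns the commanded pose from where the row before left it, along the tool's axes as they then stand; what a row does not reach is not made up. A row lasts 1/10 s, in which the tool goes at most 50 mm and 8.59 degrees, less where a joint would pass 70% of its speed; a pose out of reach is approached as far as the arm can. A call is refused whole if a number of a shift passes 1 or a number of a turn 1, either way. A call with a gripper value outside its range is refused whole. The fingers move at their own pace and stop on an object; "force" is the grip in N (left out, the last holds). Time passes only in rows, so rows that do not move let the fingers close, or fill a call up. It gives the time, the measured TCP pose, the force, the opening and the grip force at its end, in the units of the state.
- read_state(): the state, without advancing time (a new reading comes with each control period).
- read_camera(name): name is "scene" or "top"; returns a dict with "frame" (384x512x3 uint8, red, green, blue), "z_map" (384x512 float32, m along the optical axis (not along the pixel's ray), 0 where there is no reading), "fx", "fy", "cx", "cy" (pixels), "rvec" (rotation vector, rad) and "tvec" (3), from world to camera coordinates, as OpenCV has them. Camera axes: x right, y down, z forward; pixel columns grow to the right and rows downward; lengths in m; the calibration is good to about 2 mm. A picture is of the moment at which its call begins.
- close_job(): hands the job in; it is judged then, once.
The state is a dict: "t": time; "q": joint angles; "dq": joint speeds; "joint_torque": joint torques, N m; "tool_pos": TCP position; "orientation": TCP orientation; "force": force on the tool from outside, world axes, zero at the start; "wrist_torque": the same for the moment, N m; "opening": finger opening in m; "gripper_force": force on a finger pad.
Only numpy, scipy, OpenCV 4.12 (cv2) and the standard library are available. Lean on these libraries where they do the work, as an engineer would, in place of code of your own. Each camera call takes 0.05 s, during which the arm holds its last target. There are 200 camera calls.

TASK

A seatpost is to be marked for cutting and must lie level on the two V-rests of the marking rail. Unlock the low rest (orange collar) by turning its V-head anticlockwise, draw it up until its V is level with the V of the other rest, turn it back clockwise all the way to lock it at that height and let go; then lay the seatpost gently in both Vs, about centred between them, and let go of it. Do not shift the rest that is already set (black collar), nor the grease tub, brake caliper and oil bottle.

Things in the scene. Friction and masses are not known exactly. Their poses are not given: they have to be found in the camera images.
- rail: Aluminium T-slot rail fixed to the bench, 240 mm long, 44 mm wide (66 mm at its end feet), 30 mm high; carries the two V-rests, upright, 70 mm either side of its middle (which end has which rest varies). Origin: middle of its underside; x along the rail, z up.
- set_v (a point): Bottom of the V groove, at its middle, on the rest that is already set (black split collar with a cap screw, black side plates on the V-head), 172 to 202 mm above the bench. x along the groove, which runs along the rail; z up. Same V-head as on the other rest; this one neither turns nor slides.
- twist_stand: Fixed lower part of the adjustable rest: grey foot 52 x 50 mm on the rail, dark outer tube, orange knurled collar 41 mm across with its top 82 mm above this origin (112 mm above the bench). Out of it rises the telescoping section: steel tube 24 mm across, boss 31 mm across and 10 mm high, V-head. Origin: on the upright axis, at the rail's top face.
- twist_v (a point): Bottom of the V groove of the adjustable rest (orange collar), at its middle, on the turning axis. x along the groove, z up. The V-head is a block 30 mm long (x), 44 mm wide (y; flat upright side faces, the place to grasp), 34 mm high: top 16 mm above this point, underside 18 mm below. The 90 degree groove is 32 mm wide at the top; a 27.2 mm tube in it has its axis 19 mm above this point.
- twist (a joint): Turn of the adjustable V-head about its upright axis, rad: 0 = locked, at the clockwise stop, groove along the rail; grows anticlockwise seen from above, to a stop at 1.2. Past about 0.3 a cam inside has drawn back the brake shoe and the section slides; below about 0.2 the shoe grips and holds over 50 N. Turning takes about 0.35 N m; the head stays at the angle where it is left.
- height (a joint): Draw of the adjustable telescoping section, m: 0 = pushed home (groove bottom 144 mm above the bench), up to 0.066. Unlocked it slides easily (about 3 N to lift it, a little more if fast) and sinks by its own weight when let go; locked it stays.
- seatpost: Plain alloy seatpost lying on the bench, a round tube 210 mm long, 27.2 mm in diameter (0.25 kg), necked to 22 mm over the last 20 mm of its +x end. Origin: middle of its length, on its axis; x along it. Either end may lie towards either rest. Over the bench beyond it, more than 0.6 m ahead of the base and 0 to 0.25 m to the left, hang parts of a bicycle frame, from 0.4 m above the bench upwards.
- grease_tub: White tub of grease with a green lid, 69 mm across, 64 mm high, standing close beside one end of the seatpost. Origin: middle of its underside. Leave it alone.
- caliper: Black brake caliper, 50 x 77 x 32 mm, lying close beside the other end of the seatpost, on its other side. Origin: middle of its underside. Leave it alone.
- oil_bottle: Yellow oil bottle with a red spout, 50 mm across, 167 mm high, standing beside the rail. Origin: middle of its underside. Leave it alone.

How it is judged:
On the way, in this order (a step that is already met when the one before it is completed fails the run):
1. the V-head of the orange-collared rest is turned anticlockwise past its release (over 0.5 rad) (value of joint twist above 0.5 rad), for 0.1 s.
2. its V is drawn up level with the other V (within 4 mm) (z of twist_v in the frame of set_v between -0.004 and 0.004 m), for 0.1 s.
3. it is turned back and locked (under 0.15 rad) at that height and let go, the seatpost not yet on it (all of step 2 and value of joint twist below 0.15 rad and contact force between each of the fingers, seatpost and twist below 0.1 N), for 0.3 s.
At the end, for the whole second after the job is handed in: Adjustable V-head locked (turn under 0.15 rad), its V within 4 mm of the other V's height; seatpost let go and at rest in both Vs, touching both heads, level within 0.036 rad, along the rail within 0.06 rad, within 5 mm of the groove line, its middle within 30 mm of the rail's middle (all of step 2 and value of joint twist below 0.15 rad and contact force between seatpost and twist above 0.2 N and contact force between seatpost and set_post above 0.2 N and y of seatpost in the frame of set_v between -0.005 and 0.005 m and x of seatpost in the frame of rail between -0.03 and 0.03 m and angle between the x axis of seatpost and the x axis of rail, either way round below 0.06 rad and angle between seatpost's own x axis and vertical between 1.535 and 1.607 rad and linear speed of seatpost below 0.01 m/s).
It fails at once if the rest that was already set is shifted by more than 3 mm (distance of set_v from where it was at the start of the episode above 0.003 m).
It fails at once if the grease tub, the caliper or the oil bottle is shifted by more than 20 mm or tipped (distance of any of grease_tub, caliper, oil_bottle from where it was at the start of the episode above 0.02 m or angle between any of oil_bottle, grease_tub's own z axis and vertical above 0.3 rad).
It fails at once if the seatpost is dropped or banged onto a rest (touches one while moving faster than 0.35 m/s) (linear speed of seatpost above 0.35 m/s and (contact force between seatpost and twist above 0.5 N or contact force between seatpost and set_post above 0.5 N)).
It also fails if it takes over 58 s, if anything falls off the work surface, if the arm or the gripper's body presses on something with over 40 N, if the wrist force passes 120 N, or if a joint passes its speed limit or range.

## Working session

There is one attempt and no reset: what is moved stays moved. The work goes in short steps, Python scripts to look and compute and a tool call to move; the robot and the scene stay as the last step left them, time stands still between calls to the robot, and variables do not carry over. Pictures are saved under pics/ and viewed, at most 10 in all, crops included, and the job is handed in when it is done.

Besides the shell and the picture viewer there is one more tool, called after "Call:" by a JSON object that holds its "method" and its "body". move_arm: Moves the arm, as the interface text tells. Its arguments: {"type":"object","properties":{"plan":{"type":"array","items":{"type":"array","items":{"type":"number"}}},"force":{"type":"number"}},"required":["plan"]}

```bash
mkdir -p pics
cat > h.py <<'E'
import numpy as np, cv2
from plant import *
def cam(n):
    c=read_camera(n); R=cv2.Rodrigues(np.array(c['rvec'],float))[0]; t=np.array(c['tvec'],float).ravel()
    z=c['z_map'].astype(float); v,u=np.mgrid[:z.shape[0],:z.shape[1]]
    P=np.stack([(u-c['cx'])/c['fx']*z,(v-c['cy'])/c['fy']*z,z],-1)
    W=(P-t)@R; W[z<=0]=np.nan
    return c,W
E
python3 - <<'E'
from h import *
for n in('scene','top'):
    c,W=cam(n); np.save(n+'.npy',W); cv2.imwrite(n+'.png',c['frame'][...,::-1])
    cv2.imwrite('pics/%s0.png'%n,cv2.resize(c['frame'][...,::-1],(800,600),interpolation=cv2.INTER_CUBIC))
    print(n,c['fx'],c['rvec'],c['tvec'])
print(read_state(),tips_ahead)
E
```

```text
scene 401.80703359324076 [ 2.04125976 -0.90145697  0.46117037] [-0.16025498  0.40365958  0.48718605]
top 494.03066658374314 [ 2.15414429 -2.15272442  0.17310947] [0.25217518 0.49838441 1.30415651]
{'t': 0.1, 'q': array([ 1.08658572e+00,  1.31091665e-01,  1.48913805e+00,  1.86292041e-07,
        1.52300300e+00, -8.53839924e-02]), 'dq': array([-0.00062182, -0.00274883, -0.00392616,  0.00122596, -0.00121222,
       -0.00147486]), 'joint_torque': array([ 1.77050504e-03, -5.61338747e+01, -4.93098879e+01,  7.70953484e-02,
        2.89641065e-02, -2.90379194e-05]), 'tool_pos': array([0.23274717, 0.55249366, 0.22870649]), 'orientation': array([-6.22240103e-01, -3.07888281e+00,  2.47197532e-03]), 'force': array([-0.02433459,  0.19613613,  1.56794085]), 'wrist_torque': array([-0.01994666, -0.02533821,  0.04016053]), 'gripper_force': 0.0, 'opening': 0.09235070288531633} 0.011
```

View pics/scene0.png

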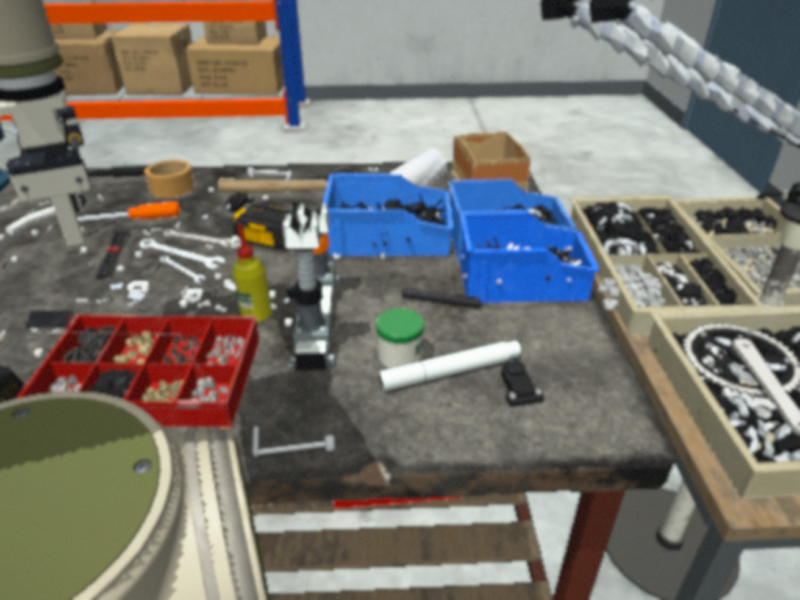

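View pics/top0.png

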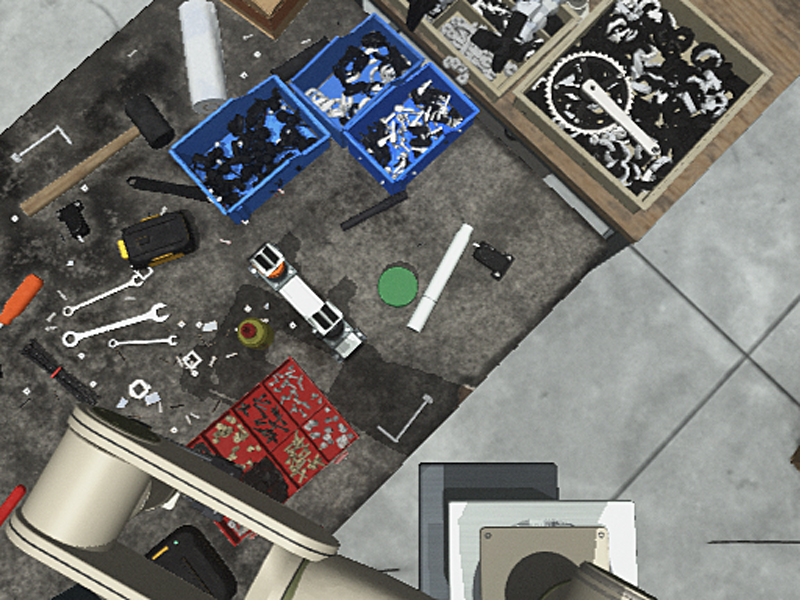

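The top view shows the orange rest at (268,262), the set rest at (327,318), the bottle at (253,333), the tub at (398,287), the caliper at (492,260), and the seatpost running from (415,328) (necked end) to (466,228).

Run:
```python
from h import *
W=np.load('top.npy'); Z=W[...,2]
v,u=np.mgrid[:384,:512]
def sel(x0,x1,y0,y1,zl,zh):
    m=(u>=x0*.64)&(u<x1*.64)&(v>=y0*.64)&(v<y1*.64)&(Z>zl)&(Z<zh); return m,W[m]
def rep(n,P):
    r=cv2.minAreaRect(P[:,:2].astype(np.float32)*1000); print(n,len(P),P.mean(0).round(4),'z',np.percentile(P[:,2],[5,50,95]).round(4),'rect',np.round(r[0],1),np.round(r[1],1),round(r[2],1))
for n,a in dict(orange=(235,300,235,295,.13,.3),set=(300,365,285,360,.15,.3),rail=(240,370,230,365,.024,.036),tub=(370,430,255,320,.04,.09),cal=(470,520,235,285,.012,.06),bottle=(230,280,300,360,.02,.25),post=(400,480,215,340,.015,.04)).items():
    m,P=sel(*a); rep(n,P)
m,P=sel(400,480,215,340,.015,.04)
# seatpost: exclude tub/caliper by colour distance
c=P[:,:2].mean(0); d=np.linalg.svd(P[:,:2]-c)[2][0]; print('post dir',d, np.degrees(np.arctan2(d[1],d[0])))
s=(P[:,:2]-c)@d; print(s.min(),s.max())
i=cv2.imread('top.png')
a=cv2.resize(i[145:235,150:250],(600,540),interpolation=cv2.INTER_CUBIC)
cv2.imwrite('pics/c1.png',a)
for b in (W[150:180,155:190],):
    print((b[::3,::2,2]*1000).round(0))
print((W[185:218,193:225][::3,::2,2]*1000).round(0))
```

```text
orange 262 [0.5418 0.4548 0.1533] z [0.1363 0.1547 0.1627] rect [543.1 456.1] [30.9 43.7] 45.2
set 276 [0.4423 0.358  0.2099] z [0.1957 0.2112 0.2197] rect [443.7 358.6] [31.3 44.3] 45.1
rail 636 [0.4778 0.3971 0.0307] z [0.0263 0.0308 0.0349] rect [460.  441.9] [248.2 145.1] 44.4
tub 530 [0.513  0.2477 0.0642] z [0.0594 0.0644 0.0687] rect [513.4 246.9] [66.5 66.5] 0.0
cal 296 [0.5705 0.0803 0.0237] z [0.0145 0.0231 0.0345] rect [573.6  83.9] [75.1 48. ] 55.9
bottle 368 [0.4299 0.4823 0.0958] z [0.0403 0.0986 0.1334] rect [432.7 487.4] [48.6 48.7] 89.2
post 760 [0.5368 0.1692 0.0248] z [0.0177 0.0251 0.0306] rect [533.3 164.7] [ 63.8 209. ] 53.6
post dir [-0.85986933  0.51051418] 149.30191463754608
-0.10537654473419437 0.10453097240699315
[[ -1.  -1.  -2.   4.   4.  -1.   0.   0.   0.  -4.   0.   0.  -4.   1.
   -0.  -1.   0.  -4.]
 [  2.   1.   3.   0.  -6.   3.  -1.   1.   5.   2.   3.  -6.   3.   1.
   -2.   5.   6.   3.]
 [ -1.   0.  -2.  -4.   4.   2.   1.  34. 161. 163.   8.  -1.  -0.  -0.
    3.   2.  -0.   2.]
 [  2.   2.  -1.  -1.   4.  36.  28. 155. 155. 158. 161. 156.  -0
[... 836 characters left out ...]
.  -2.
    2.  -3.]
 [ 35.  29.  32.  31.  31.  32.  28.  31. 216. 222. 216.  -0.   2.   4.
   -0.   2.]
 [ 30.  29.  32.  31.  31.  30. 208. 209. 211. 215. 221. 217.   2.  -1.
    5.  -1.]
 [ 31.  32.  28.  30.  32. 205. 202. 208. 204. 212. 213. 220. 217.  -5.
    1.  -0.]
 [  1.  28.  30. 218. 210. 213. 205. 202. 200. 212. 209. 215. 207.  -1.
    5.   1.]
 [ -0.   2.   2. 218. 221. 220. 211. 205. 203. 201. 203. 193. 111.  49.
   46.  -2.]
 [ -3.   2.   6.  -2. 203. 217. 218. 215. 211. 204. 180. 117. 112. 100.
   44.  42.]
 [  8.   1.   2.  -1. 107. 107. 216. 217. 189. 116. 114. 114. 116.  48.
   47.  42.]
 [ -5.   3.  -2.  -1.   1. 107. 105. 112. 109. 109. 107.  93.  48.  49.
   44.  37.]]
```

View pics/c1.png

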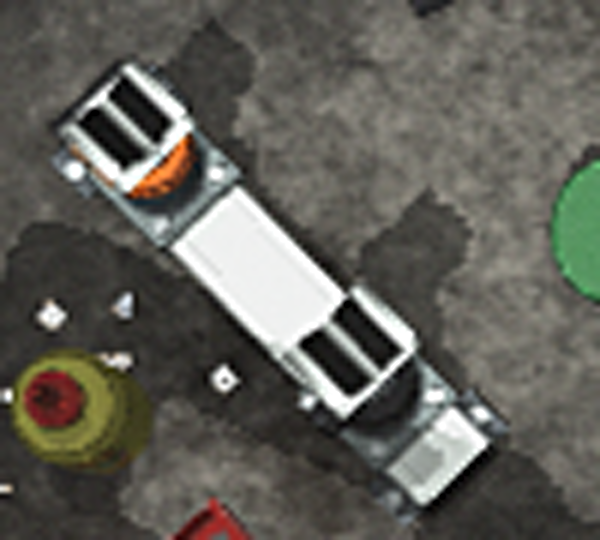

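```bash
cat > fit.py <<'E'
from h import *
from scipy.optimize import least_squares
def vfit(Ws,c0,z0,yaw0=np.radians(44.8),fixyaw=False):
    P=np.concatenate([W.reshape(-1,3) for W in Ws]); P=P[~np.isnan(P[:,0])]
    p=np.array([c0[0],c0[1],z0,yaw0])
    for _ in range(4):
        d=P[:,:2]-p[:2]; x=d@[np.cos(p[3]),np.sin(p[3])]; y=d@[-np.sin(p[3]),np.cos(p[3])]
        m=(abs(x)<.013)&(abs(y)<.0205)&(P[:,2]>p[2]-.008)&(P[:,2]<p[2]+.026); Q=P[m]
        def f(p):
            y=(Q[:,:2]-p[:2])@[-np.sin(p[3]),np.cos(p[3])]
            return np.r_[Q[:,2]-p[2]-np.minimum(abs(y),.016),((p[:2]-c0)@[np.cos(p[3]),np.sin(p[3])])*10,(p[3]-yaw0)*(10 if fixyaw else .01)]
        p=least_squares(f,p,loss='soft_l1',f_scale=.003).x
    return p,m.sum(),np.std(f(p)[:-2])
E
python3 - <<'E'
from fit import *
Ts=[cam('top')[1] for _ in range(4)]; Ss=[cam('scene')[1] for _ in range(4)]
for c0,z0 in (((.543,.456),.146),((.4437,.3586),.202)):
    for S in (Ts,Ss):
        p,n,s=vfit(S,np.array(c0),z0); print(p.round(4),np.degrees(p[3]).round(1),n,s.round(4))
E
```

```text
[0.5431 0.4559 0.145  0.7732] 44.3 695 0.0025
[0.5424 0.4567 0.1448 0.6834] 39.2 325 0.0033
[0.4437 0.3586 0.2017 0.7605] 43.6 788 0.0022
[0.4436 0.3587 0.2008 0.8524] 48.8 622 0.0048
```

```bash
cat > go.py <<'E'
from h import *
from scipy.spatial.transform import Rotation as Ro
def go(target,xyaw):
    """print tool-axis shift (in 25mm units) and z-turn (6deg units) to target TCP with tool x axis heading xyaw deg, z down"""
    s=read_state(); R=Ro.from_rotvec(s['orientation']).as_matrix(); p=np.array(s['tool_pos'])
    print('x heading',np.degrees(np.arctan2(R[1,0],R[0,0])).round(2),'y heading',np.degrees(np.arctan2(R[1,1],R[0,1])).round(2),'tool z',R[:,2].round(3),'p',p.round(4),'q6',s['q'][5].round(3),'F',np.round(s['force'],1))
    a=np.radians(xyaw); T=np.array([[np.cos(a),np.sin(a),0],[np.sin(a),-np.cos(a),0],[0,0,-1]]).T
    T=np.column_stack([[np.cos(a),np.sin(a),0],[np.sin(a),-np.cos(a),0],[0,0,-1]])
    d=np.array(target)-p
    print('rot/6deg',(Ro.from_matrix(R.T@T).as_rotvec(degrees=True)/6).round(3),'shift now-axes/25mm',(R.T@d/.025).round(3),'shift target-axes',(T.T@d/.025).round(3))
E
python3 - <<'E'
from go import *
go((.543,.456,.230),44.5); go((.543,.456,.230),-135.5)
W=np.load('top.npy').reshape(-1,3); W=W[~np.isnan(W[:,0])]
c=np.array([.5368,.1692]); d=np.array([-.86,.51])
for k in range(5):
    r=W[:,:2]-c; s=r@d; n=r@[-d[1],d[0]]
    m=(abs(s)<.125)&(abs(n)<.015)&(W[:,2]>.012)&(W[:,2]<.04); Q=W[m,:2]
    # bin-wise centre
    l=cv2.fitLine(Q.astype(np.float32),cv2.DIST_L2,0,.001,.001).ravel(); d=l[:2]; d=d*np.sign(-d[0]); c=l[2:]
    s=(Q-c)@d; c=c+d*(np.percentile(s,.3)+np.percentile(s,99.7))/2
s=(Q-c)@d; print('post',c,np.degrees(np.arctan2(d[1],d[0])),s.min(),s.max(),m.sum())
for n,q in (('tub',(.5134,.2475)),('cal',(.5736,.0839))):
    r=np.array(q)-c; print(n,r@d,r@[-d[1],d[0]])
E
```

```text
x heading 157.15 y heading 67.15 tool z [-0. -0. -1.] p [0.2329 0.5529 0.2296] q6 -0.085 F [ 0.8  0.2 -0.5]
rot/6deg [-0.     0.    18.775] shift now-axes/25mm [-12.934   1.243  -0.016] shift target-axes [ 6.128 11.458 -0.016]
x heading 157.15 y heading 67.15 tool z [-0. -0. -1.] p [0.2329 0.5529 0.2296] q6 -0.085 F [ 0.8  0.2 -0.5]
rot/6deg [ -0.     -0.    -11.225] shift now-axes/25mm [-12.934   1.243  -0.016] shift target-axes [ -6.128 -11.458  -0.016]
post [0.53738392 0.17076467] 151.85294 -0.1056948084938296 0.10476955169508319 729
tub 0.057346405677863296 -0.056346504646350506
cal -0.07291036265604862 0.05950759909171901
```

Call:
{"method": "move_arm", "body": {"plan": [[0, 0, 0, -1, 0.1, 0, 93], [0, 0, 0, -1, 0.1, 0, 93], [0, 0, 0, -1, 0.1, 0, 93], [0, 0, 0, -1, 0.1, 0, 93], [0, 0, 0, -1, 0.1, 0, 93], [0, 0, 0, -1, 0.1, 0, 93], [0, 0, 0, -1, 0.1, 0, 93], [0, 0, 0, -1, 0.1, 0, 93], [0, 0, 0, -1, 0.1, 0, 93], [0, 0, 0, -1, 0.1, 0, 93]], "force": 40}}

```text
t: 1.5
tool_pos: [0.474, 0.4785, 0.2296]
orientation: [-0.622, -3.079, -0.0]
force: [0.1, 0.6, 0.0]
opening: 0.0932
gripper_force: 0.0
```

Call:
{"method": "move_arm", "body": {"plan": [[0, 0, 0, -1, 0.1, 0, 93], [0, 0, 0, -1, 0.1, 0, 93], [0, 0, 0, -0.93, 0.04, 0, 93], [0, 0, -1, 0, 0, 0, 93], [0, 0, -1, 0, 0, 0, 93], [0, 0, -1, 0, 0, 0, 93], [0, 0, -1, 0, 0, 0, 93], [0, 0, -1, 0, 0, 0, 93], [0, 0, -1, 0, 0, 0, 93], [0, 0, -1, 0, 0, 0, 93]]}}

```text
t: 2.5
tool_pos: [0.5429, 0.456, 0.2295]
orientation: [0.529, -3.097, 0.0]
force: [0.3, 0.1, -0.2]
opening: 0.0931
gripper_force: 0.0
```

Call:
{"method": "move_arm", "body": {"plan": [[0, 0, -1, 0, 0, 0, 93], [0, 0, -1, 0, 0, 0, 93], [0, 0, -1, 0, 0, 0, 93], [0, 0, -1, 0, 0, 0, 93], [0, 0, -0.225, 0, 0, 0, 93], [0, 0, 0, 0, 0, 0, 93], [0, 0, 0, 0, 0, 0, 93], [0, 0, 0, 0, 0, 0, 93], [0, 0, 0, 0, 0, 0, 93], [0, 0, 0, 0, 0, 0, 93]]}}

```text
t: 3.5
tool_pos: [0.5429, 0.456, 0.2296]
orientation: [-1.189, 2.908, 0.0]
force: [0.7, -0.5, 0.3]
opening: 0.0928
gripper_force: 0.0
```

Run:
```python
from go import *
go((.543,.456,.138),-135.5)
c,W=cam('scene'); cv2.imwrite('pics/s1.png',cv2.resize(c['frame'][90:250,130:290,::-1],(600,600),interpolation=cv2.INTER_CUBIC))
```

```text
x heading -135.53 y heading 134.47 tool z [ 0.  0. -1.] p [0.5429 0.456  0.2296] q6 -1.721 F [ 0.7 -0.5  0.3]
rot/6deg [-0.     0.    -0.005] shift now-axes/25mm [-3.000e-03 -2.000e-03  3.666e+00] shift target-axes [-4.000e-03 -2.000e-03  3.666e+00]
```

View pics/s1.png

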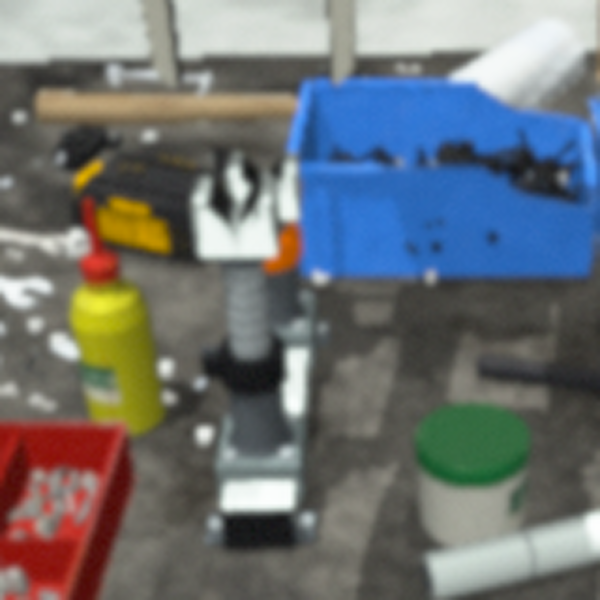

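The crop shows the fingers ((160,40) and (340,40)) straddling the orange-collared rest. Going down and gripping.

Call:
{"method": "move_arm", "body": {"plan": [[0, 0, 0, 0, 0, 0.6, 93], [0, 0, 0, 0, 0, 0.6, 93], [0, 0, 0, 0, 0, 0.6, 93], [0, 0, 0, 0, 0, 0.6, 93], [0, 0, 0, 0, 0, 0.6, 93], [0, 0, 0, 0, 0, 0.6, 93], [0, 0, 0, 0, 0, 0.06, 93], [0, 0, 0, 0, 0, 0, 93], [0, 0, 0, 0, 0, 0, 40], [0, 0, 0, 0, 0, 0, 40]]}}

```text
t: 4.55
tool_pos: [0.5435, 0.4564, 0.1396]
orientation: [-1.189, 2.906, 0.001]
force: [0.2, -0.2, 0.7]
opening: 0.081
gripper_force: 0.0
```

Call:
{"method": "move_arm", "body": {"plan": [[0, 0, 0, 0, 0, 0, 30], [0, 0, 0, 0, 0, 0, 30], [0, 0, 0, 0, 0, 0, 30], [0, 0, 0, 0, 0, 0, 30], [0, 0, 0, 0, 0, 0, 30], [0, 0, 0, 0, 0, 0, 30], [0, 0, 0, 0, 0, 0, 30], [0, 0, 0, 0, 0, 0, 30], [0, 0, 0, 0, 0, 0, 30], [0, 0, 0, 0, 0, 0, 30]]}}

```text
t: 5.55
tool_pos: [0.5423, 0.4565, 0.1382]
orientation: [1.19, -2.907, -0.001]
force: [-4.2, 2.8, 1.2]
opening: 0.0439
gripper_force: 39.9
```

Call:
{"method": "move_arm", "body": {"plan": [[0, 0, -0.7, 0, 0, 0, 30], [0, 0, -0.7, 0, 0, 0, 30], [0, 0, -0.7, 0, 0, 0, 30], [0, 0, -0.7, 0, 0, 0, 30], [0, 0, -0.7, 0, 0, 0, 30], [0, 0, -0.7, 0, 0, 0, 30], [0, 0, -0.7, 0, 0, 0, 30], [0, 0, -0.7, 0, 0, 0, 30], [0, 0, -0.7, 0, 0, 0, 30], [0, 0, 0, 0, 0, 0, 30]]}}

```text
t: 6.55
tool_pos: [0.5431, 0.456, 0.1381]
orientation: [-2.068, 2.364, 0.0]
force: [-1.9, 2.1, 0.0]
opening: 0.0435
gripper_force: 40.0
```

Run:
```python
from go import *
go((.543,.456,.138),-135.5); s=read_state(); print(s['wrist_torque'],s['opening'],s['gripper_force'])
```

```text
x heading -97.65 y heading 172.35 tool z [ 0.  0. -1.] p [0.5431 0.456  0.1381] q6 -2.382 F [-1.9  2.1  0. ]
rot/6deg [-1.000e-03  4.000e-03  6.309e+00] shift now-axes/25mm [0.001 0.002 0.006] shift target-axes [0.003 0.001 0.006]
[0.99026509 0.29199636 0.09087665] 0.04345964084995617 39.99019682407379
```

Call:
{"method": "move_arm", "body": {"plan": [[0, 0, 0, 0, 0, -0.2, 30], [0, 0, 0, 0, 0, -0.25, 30], [0, 0, 0, 0, 0, -0.25, 30], [0, 0, 0, 0, 0, -0.25, 30], [0, 0, 0, 0, 0, -0.25, 30], [0, 0, 0, 0, 0, -0.25, 30], [0, 0, 0, 0, 0, -0.25, 30], [0, 0, 0, 0, 0, -0.25, 30], [0, 0, 0, 0, 0, -0.3, 30], [0, 0, 0, 0, 0, 0, 30]]}}

```text
t: 7.55
tool_pos: [0.543, 0.456, 0.1934]
orientation: [2.065, -2.367, 0.001]
force: [2.0, 4.0, -5.7]
opening: 0.0435
gripper_force: 40.0
```

Run:
```python
from go import *
go((.543,.456,.138),-135.5); s=read_state(); print(s['wrist_torque'],s['opening'],s['gripper_force'])
from fit import *
for n in ('top','scene'):
    S=[cam(n)[1] for _ in range(3)]
    for c0,z0 in (((.543,.456),.201),((.4437,.3586),.201)):
        p,k,sd=vfit(S,np.array(c0),z0,np.radians(44.5+(38 if c0[0]>.5 else 0)),True); print(n,p.round(4),k,sd.round(4))
```

```text
x heading -97.82 y heading 172.18 tool z [-0.    -0.001 -1.   ] p [0.543  0.456  0.1934] q6 -2.379 F [ 2.   4.  -5.7]
rot/6deg [-2.00e-03 -6.00e-03  6.28e+00] shift now-axes/25mm [-2.000e-03  2.000e-03  2.216e+00] shift target-axes [0.000e+00 2.000e-03 2.216e+00]
[ 0.84814885 -0.9670651   0.07525523] 0.04347323244658878 39.98960494995117
top [0.5437 0.4559 0.2001 1.4399] 46 0.0021
top [0.4437 0.3586 0.201  0.7767] 0 nan
scene [0.5365 0.4569 0.1921 1.4399] 456 0.0085
scene [0.4433 0.3591 0.2008 0.7767] 458 0.0053
  ret = _var(a, axis=axis, dtype=dtype, out=out, ddof=ddof,
  arrmean = um.true_divide(arrmean, div, out=arrmean,
  ret = ret.dtype.type(ret / rcount)
```

Call:
{"method": "move_arm", "body": {"plan": [[0, 0, 0, 0, 0, -0.04, 30], [0, 0, 0, 0, 0, 0, 30], [0, 0, 0.8, 0, 0, 0, 30], [0, 0, 0.8, 0, 0, 0, 30], [0, 0, 0.8, 0, 0, 0, 30], [0, 0, 0.8, 0, 0, 0, 30], [0, 0, 0.8, 0, 0, 0, 30], [0, 0, 0.8, 0, 0, 0, 30], [0, 0, 0.8, 0, 0, 0, 30], [0, 0, 0.7, 0, 0, 0, 30]]}}

```text
t: 8.85
tool_pos: [0.5421, 0.4564, 0.1935]
orientation: [1.183, -2.908, -0.001]
force: [2.0, 8.9, -10.2]
opening: 0.0438
gripper_force: 40.0
```

Call:
{"method": "move_arm", "body": {"plan": [[0, 0, 0.3, 0, 0, 0, 30], [0, 0, 0, 0, 0, 0, 30], [0, 0, 0, 0, 0, 0, 30], [0, 0, 0, 0, 0, 0, 30], [0, 0, 0, 0, 0, 0, 30], [0, 0, 0, 0, 0, 0, 30], [0, 0, 0, 0, 0, 0, 30], [0, 0, 0, 0, 0, 0, 30], [0, 0, 0, 0, 0, 0, 30], [0, 0, 0, 0, 0, 0, 30]]}}

```text
t: 9.85
tool_pos: [0.542, 0.4564, 0.1936]
orientation: [1.144, -2.924, -0.001]
force: [2.8, 7.3, -10.3]
opening: 0.0435
gripper_force: 40.2
```

Run:
```python
from go import *
go((.543,.456,.138),-135.5); s=read_state(); print(s['wrist_torque'],s['opening'],s['gripper_force'])
```

```text
x heading -137.28 y heading 132.72 tool z [-0.002 -0.    -1.   ] p [0.542  0.4564 0.1936] q6 -1.689 F [  2.8   7.3 -10.3]
rot/6deg [ 0.011 -0.016 -0.296] shift now-axes/25mm [-0.022 -0.039  2.223] shift target-axes [-0.017 -0.037  2.223]
[ 1.27138463 -0.07331118  0.90735089] 0.043548449032674116 40.19051236740779
```

Call:
{"method": "move_arm", "body": {"plan": [[0, 0, 0, 0, 0, 0, 75], [0, 0, 0, 0, 0, 0, 85], [0, 0, 0, 0, 0, 0, 93], [0, 0, 0, 0, 0, 0, 93], [0, 0, 0, 0, 0, 0, 93], [0, 0, 0, 0, 0, 0, 93], [0, 0, 0, 0, 0, 0, 93], [0, 0, 0, 0, 0, 0, 93], [0, 0, 0, 0, 0, 0, 93], [0, 0, 0, 0, 0, 0, 93]]}}

```text
t: 10.85
tool_pos: [0.5429, 0.456, 0.1953]
orientation: [1.144, -2.926, 0.0]
force: [0.2, 0.8, -0.3]
opening: 0.0931
gripper_force: 0.0
```

Call:
{"method": "move_arm", "body": {"plan": [[0, 0, 0, 0, 0, -0.5, 93], [0, 0, 0, 0, 0, -0.7, 93], [0, 0, 0, 0, 0, -0.7, 93], [0, 0, 0, 0, 0, -0.7, 93], [0, 0, 0, 0, 0, -0.4, 93], [0, 0, 1, 0, 0, 0, 93], [0, 0, 1, 0, 0, 0, 93], [0, 0, 1, 0, 0, 0, 93], [0, 0, 1, 0, 0, 0, 93], [0, 0, 1, 0, 0, 0, 93]]}}

```text
t: 11.85
tool_pos: [0.543, 0.4561, 0.2714]
orientation: [-0.341, 3.122, 0.001]
force: [-0.7, -0.3, 0.7]
opening: 0.0927
gripper_force: 0.0
```

Run:
```python
from go import *
go((.537,.171,.27),151.85)
```

```text
x heading -167.55 y heading 102.45 tool z [ 0.001  0.001 -1.   ] p [0.543  0.4561 0.2714] q6 -1.162 F [-0.7 -0.3  0.7]
rot/6deg [6.000e-03 6.000e-03 6.767e+00] shift now-axes/25mm [  2.695 -11.082   0.051] shift target-axes [ -5.166 -10.168   0.057]
```

Call:
{"method": "move_arm", "body": {"plan": [[0, 0, 1, 0, 0, 0, 93], [0, 0, 1, 0, 0, 0, 93], [0, 0, 1, 0, 0, 0, 93], [0, 0, 1, 0, 0, 0, 93], [0, 0, 1, 0, 0, 0, 93], [0, 0, 1, 0, 0, 0, 93], [0, 0, 0.77, 0, 0, 0, 93], [0, 0, 0, -0.5, -1, 0, 93], [0, 0, 0, -0.5, -1, 0, 93], [0, 0, 0, -0.5, -1, 0, 93]]}}

```text
t: 12.85
tool_pos: [0.5409, 0.3715, 0.2713]
orientation: [0.757, 3.048, 0.001]
force: [0.1, 0.4, 0.2]
opening: 0.0928
gripper_force: 0.0
```

Call:
{"method": "move_arm", "body": {"plan": [[0, 0, 0, -0.5, -1, 0, 60], [0, 0, 0, -0.5, -1, 0, 60], [0, 0, 0, -0.5, -1, 0, 60], [0, 0, 0, -0.5, -1, 0, 60], [0, 0, 0, -0.5, -1, 0, 60], [0, 0, 0, -0.5, -1, 0, 60], [0, 0, 0, -0.67, -1, 0, 60], [0, 0, 0, 0, -0.17, 0, 60], [0, 0, 0, 0, 0, 0, 60], [0, 0, 0, 0, 0, 0, 60]]}}

```text
t: 13.85
tool_pos: [0.5381, 0.1716, 0.271]
orientation: [0.757, 3.048, 0.001]
force: [0.7, 0.8, -0.2]
opening: 0.0609
gripper_force: 0.0
```

Run:
```python
from go import *
from fit import *
go((.537,.171,.014),151.85); print(read_state()['opening'])
for n in ('top','scene'):
    S=[cam(n)[1] for _ in range(4)]
    for c0,z0 in (((.543,.456),.201),((.4437,.3586),.201)):
        for fx in (True,False):
            p,k,sd=vfit(S,np.array(c0),z0,np.radians(44.3),fx); print(n,p.round(4),k,sd.round(4))
c,W=cam('top'); cv2.imwrite('pics/t2.png',cv2.resize(c['frame'][120:240,140:340,::-1],(800,480),interpolation=cv2.INTER_CUBIC))
```

```text
x heading 152.09 y heading 62.09 tool z [ 0.001  0.001 -1.   ] p [0.5381 0.1716 0.271 ] q6 -0.866 F [ 0.7  0.8 -0.2]
rot/6deg [0.008 0.003 0.041] shift now-axes/25mm [ 0.032 -0.051 10.278] shift target-axes [ 0.029 -0.042 10.278]
0.0608587435469035
top [0.543  0.456  0.2003 0.7732] 744 0.0023
top [0.543  0.456  0.2003 0.7656] 745 0.0022
top [0.4437 0.3586 0.2015 0.7732] 783 0.0022
top [0.4437 0.3586 0.2015 0.7843] 772 0.0022
scene [0.5432 0.4558 0.1975 0.7732] 597 0.0072
scene [0.5439 0.4554 0.1979 0.9593] 606 0.0069
scene [0.4433 0.359  0.2007 0.7732] 628 0.0053
scene [0.4432 0.3591 0.2008 0.7594] 629 0.0055
```

View pics/t2.png

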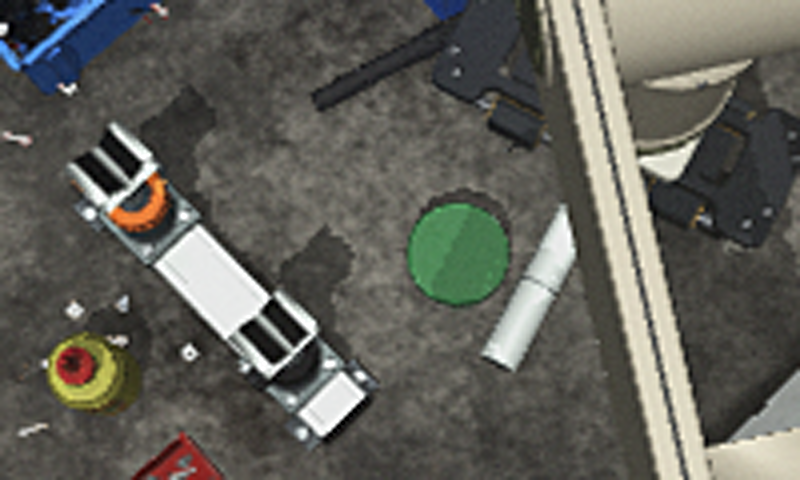

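The crop shows both heads aligned with the rail ((115,165) and (275,335)), no objects disturbed, and the gripper over the post. By depth the levels differ by about 1 mm. Next, down to the seatpost.

Call:
{"method": "move_arm", "body": {"plan": [[0, 0, 0.04, 0.03, -0.04, 1, 60], [0, 0, 0, 0, 0, 1, 60], [0, 0, 0, 0, 0, 1, 60], [0, 0, 0, 0, 0, 1, 60], [0, 0, 0, 0, 0, 1, 60], [0, 0, 0, 0, 0, 1, 60], [0, 0, 0, 0, 0, 1, 60], [0, 0, 0, 0, 0, 1, 60], [0, 0, 0, 0, 0, 0.8, 60], [0, 0, 0, 0, 0, 0.5, 60]]}}

```text
t: 15.3
tool_pos: [0.5358, 0.1701, 0.0359]
orientation: [-0.764, -3.045, 0.002]
force: [-0.3, 0.2, -1.0]
opening: 0.0602
gripper_force: 0.0
```

Call:
{"method": "move_arm", "body": {"plan": [[0, 0, 0, 0, 0, 0.5, 60], [0, 0, 0, 0, 0, 0.3, 60], [0, 0, 0, 0, 0, 0.18, 60], [0, 0, 0, 0, 0, 0, 60], [0, 0, 0, 0, 0, 0, 20], [0, 0, 0, 0, 0, 0, 20], [0, 0, 0, 0, 0, 0, 20], [0, 0, 0, 0, 0, 0, 20], [0, 0, 0, 0, 0, 0, 20], [0, 0, 0, 0, 0, 0, 20]], "force": 30}}

```text
t: 16.3
tool_pos: [0.5372, 0.1704, 0.0137]
orientation: [0.764, 3.047, 0.001]
force: [-0.9, 1.1, 1.0]
opening: 0.0261
gripper_force: 30.0
```

Run:
```python
from go import *
go((.537,.171,.014),151.85); s=read_state(); print(s['opening'],s['gripper_force'])
```

```text
x heading 151.84 y heading 61.84 tool z [ 0.001  0.    -1.   ] p [0.5372 0.1704 0.0137] q6 -0.863 F [-0.9  1.1  1. ]
rot/6deg [ 0.005  0.004 -0.002] shift now-axes/25mm [ 0.019  0.016 -0.011] shift target-axes [ 0.019  0.016 -0.011]
0.02610512565024067 30.0004380941391
```

Call:
{"method": "move_arm", "body": {"plan": [[0, 0, 0, 0, 0, -0.4, 20], [0, 0, 0, 0, 0, -0.8, 20], [0, 0, 0, 0, 0, -1, 20], [0, 0, 0, 0, 0, -1, 20], [0, 0, 0, 0, 0, -1, 20], [0, 0, 0, 0, 0, -1, 20], [0, 0, 0, 0, 0, -1, 20], [0, 0, 0, 0, 0, -1, 20], [0, 0, 0, 0, 0, -1, 20], [0, 0, 0, 0, 0, -1, 20]]}}

```text
t: 17.3
tool_pos: [0.5362, 0.1701, 0.2444]
orientation: [-0.764, -3.046, 0.001]
force: [-0.4, 0.7, -3.2]
opening: 0.0266
gripper_force: 30.0
```

Call:
{"method": "move_arm", "body": {"plan": [[0, 0, 0, 0, 0, -0.7, 20], [0, 0, 0, 0, 0, -0.3, 20], [0, 0, -1, 0, 0, 0, 20], [0, 0, -1, 0, 0, 0, 20], [0, 0, -1, 0, 0, 0, 20], [0, 0, -1, 0, 0, 0, 20], [0, 0, -1, 0, 0, 0, 20], [0, 0, -1, 0, 0, 0, 20], [0, 0, -1, 0, 0, 0, 20], [0, 0, -1, 0, 0, 0, 20]]}}

```text
t: 18.3
tool_pos: [0.5362, 0.1701, 0.2673]
orientation: [0.547, -3.091, 0.0]
force: [-0.5, -0.4, -4.1]
opening: 0.0267
gripper_force: 30.0
```

Call:
{"method": "move_arm", "body": {"plan": [[0, 0, -1, 0, 0, 0, 20], [0, 0, -1, 0, 0, 0, 20], [0, 0, -1, 0, 0, 0, 20], [0, 0, -1, 0, 0, 0, 20], [0, 0, -0.08, 0, 0, 0, 20], [0, 0, 0, 0, 0, 0, 20], [0, 0, 0, 0, 0, 0, 20], [0, 0, 0, 0, 0, 0, 20], [0, 0, 0, 0, 0, 0, 20], [0, 0, 0, 0, 0, 0, 20]]}}

```text
t: 19.3
tool_pos: [0.5369, 0.1703, 0.2684]
orientation: [1.184, -2.91, -0.0]
force: [-0.6, -0.8, -3.4]
opening: 0.0265
gripper_force: 30.0
```

Run:
```python
from go import *
go((.4934,.4073,.262),-135.7); s=read_state(); print(s['opening'],s['gripper_force'])
c,W=cam('scene'); cv2.imwrite('pics/s3.png',cv2.resize(c['frame'][...,::-1],(800,600),interpolation=cv2.INTER_CUBIC)); np.save('s3.npy',W)
```

```text
x heading -135.71 y heading 134.29 tool z [-0.  0. -1.] p [0.5369 0.1703 0.2684] q6 -2.128 F [-0.6 -0.8 -3.4]
rot/6deg [ 0.    -0.    -0.002] shift now-axes/25mm [-5.375  8.002  0.256] shift target-axes [-5.377  8.001  0.256]
0.026473839763009398 29.999535977840424
```

View pics/s3.png

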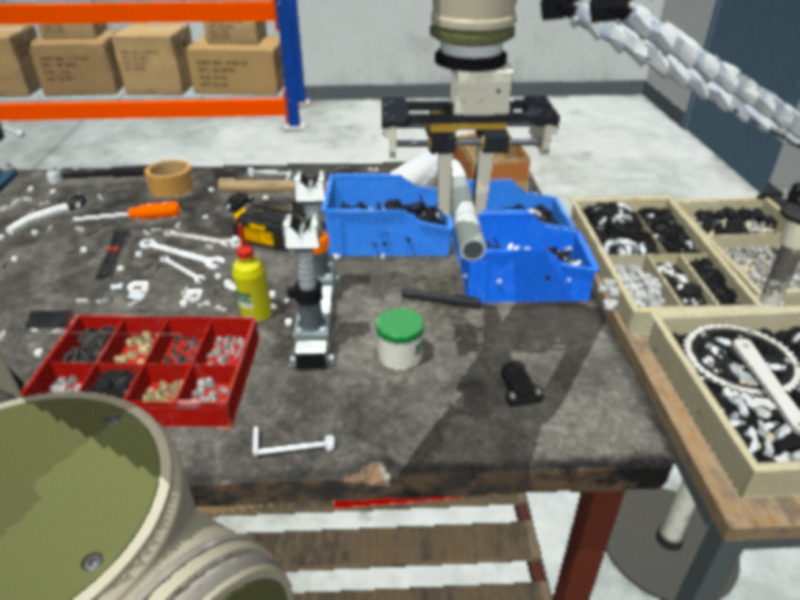

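The picture shows the post held between the fingers, from (455,170) to (472,248), with the tub and caliper untouched. I'll bring it over the rests.

Call:
{"method": "move_arm", "body": {"plan": [[0, 0, 0, -0.4, 0.5, 0, 20], [0, 0, 0, -0.6, 0.9, 0, 20], [0, 0, 0, -0.6, 0.9, 0, 20], [0, 0, 0, -0.6, 0.9, 0, 20], [0, 0, 0, -0.6, 0.9, 0, 20], [0, 0, 0, -0.6, 0.9, 0, 20], [0, 0, 0, -0.6, 0.9, 0, 20], [0, 0, 0, -0.6, 0.9, 0, 20], [0, 0, 0, -0.5, 0.8, 0, 20], [0, 0, 0, -0.28, 0.4, 0, 20]]}}

```text
t: 20.35
tool_pos: [0.4921, 0.41, 0.2681]
orientation: [1.188, -2.908, -0.001]
force: [0.4, -0.3, -3.0]
opening: 0.0266
gripper_force: 30.0
```

Run:
```python
from go import *
go((.4934,.4073,.2195),-135.7)
p=np.array(read_state()['tool_pos']); 
u=np.array([np.cos(np.radians(44.3)),np.sin(np.radians(44.3))]); n=np.array([-u[1],u[0]])
for k in('top','scene'):
    W=np.concatenate([cam(k)[1].reshape(-1,3) for _ in range(2)]); W=W[~np.isnan(W[:,0])]
    r=W[:,:2]-p[:2]; s=r@u; t=r@n
    m=(abs(s)<.13)&(abs(s)>.02)&(abs(t)<.022)&(abs(W[:,2]-p[2])<.024)
    print(k,m.sum(),np.percentile(s[m],[.5,99.5]).round(4) if m.any() else '')
    for a in np.arange(-.11,.11,.03):
        q=m&(s>=a)&(s<a+.03)
        if q.sum()>15: print(round(a+.015,3),q.sum(),'t',np.percentile(t[q],[2,50,98]).round(4),'z-p',np.percentile(W[q,2]-p[2],[2,50,90]).round(4))
c,W=cam('scene'); cv2.imwrite('pics/s4.png',cv2.resize(c['frame'][60:220,130:290,::-1],(600,600),interpolation=cv2.INTER_CUBIC))
```

```text
x heading -135.57 y heading 134.43 tool z [-0.001  0.001 -1.   ] p [0.4921 0.41   0.2681] q6 -1.732 F [ 0.4 -0.3 -3. ]
rot/6deg [ 0.008 -0.     0.022] shift now-axes/25mm [ 0.038 -0.114  1.944] shift target-axes [ 0.038 -0.112  1.944]
top 964 [-0.1057 -0.0207]
-0.095 305 t [-0.0144 -0.0002  0.012 ] z-p [-0.0041  0.0113  0.0153]
-0.065 334 t [-0.0141 -0.0011  0.0123] z-p [0.0025 0.012  0.0149]
-0.035 325 t [-0.0137 -0.0007  0.0122] z-p [0.0024 0.0119 0.0153]
scene 968 [-0.1078  0.0991]
-0.095 448 t [-0.0155 -0.0032  0.0094] z-p [-0.0107  0.0058  0.0132]
-0.065 172 t [-0.0159 -0.0061  0.0087] z-p [0.0009 0.0121 0.0143]
-0.035 168 t [-0.0161 -0.0058  0.0092] z-p [0.     0.0119 0.0141]
0.025 65 t [-0.0111 -0.0021  0.0094] z-p [0.0075 0.0129 0.0144]
0.055 75 t [-0.0087 -0.0013  0.0095] z-p [0.0071 0.0134 0.0144]
0.085 35 t [-0.0051  0.0013  0.0093] z-p [0.0076 0.0123 0.014 ]
```

View pics/s4.png

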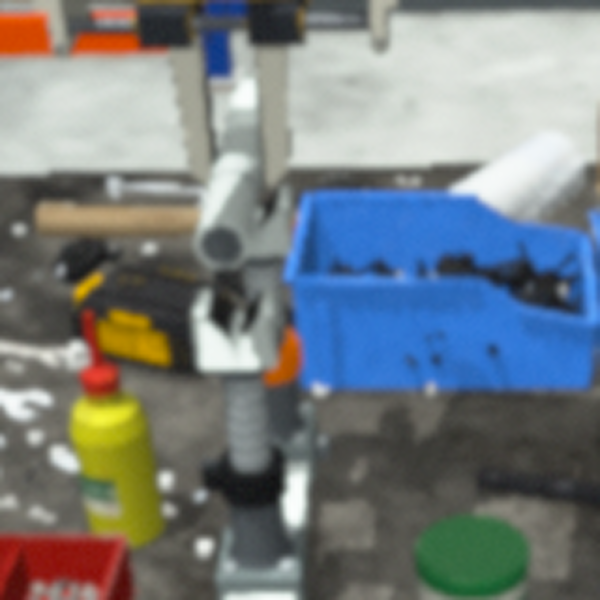

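The picture shows the post held level above the Vs, its near end at (222,240) over the set head at (237,325). I'll settle it and lower to just above.

Call:
{"method": "move_arm", "body": {"plan": [[0, 0, 0, 0, 0, 0, 20], [0, 0, 0, 0, 0, 0.2, 20], [0, 0, 0, 0, 0, 0.3, 20], [0, 0, 0, 0, 0, 0.3, 20], [0, 0, 0, 0, 0, 0.3, 20], [0, 0, 0, 0, 0, 0.3, 20], [0, 0, 0, 0, 0, 0.2, 20], [0, 0, 0, 0, 0, 0, 20], [0, 0, 0, 0, 0, 0, 20], [0, 0, 0, 0, 0, 0, 20]]}}

```text
t: 21.6
tool_pos: [0.4936, 0.4075, 0.229]
orientation: [-1.185, 2.909, 0.0]
force: [-0.0, 0.7, -2.5]
opening: 0.0263
gripper_force: 30.0
```

Run:
```python
from go import *
go((.4934,.4073,.2195),-135.7)
```

```text
x heading -135.68 y heading 134.32 tool z [ 0.001  0.    -1.   ] p [0.4936 0.4075 0.229 ] q6 -1.734 F [-0.   0.7 -2.5]
rot/6deg [-0.002  0.008  0.004] shift now-axes/25mm [0.013 0.001 0.378] shift target-axes [0.013 0.001 0.378]
```

Well aligned; lower the last 9–10 mm slowly.

Call:
{"method": "move_arm", "body": {"plan": [[0, 0, 0, 0, 0, 0.05, 20], [0, 0, 0, 0, 0, 0.05, 20], [0, 0, 0, 0, 0, 0.05, 20], [0, 0, 0, 0, 0, 0.05, 20], [0, 0, 0, 0, 0, 0.05, 20], [0, 0, 0, 0, 0, 0.05, 20], [0, 0, 0, 0, 0, 0.04, 20], [0, 0, 0, 0, 0, 0.03, 20], [0, 0, 0, 0, 0, 0, 20], [0, 0, 0, 0, 0, 0, 20]]}}

```text
t: 22.6
tool_pos: [0.4934, 0.4078, 0.2199]
orientation: [-1.185, 2.909, 0.001]
force: [-2.8, 1.9, 3.3]
opening: 0.0264
gripper_force: 30.0
```

Call:
{"method": "move_arm", "body": {"plan": [[0, 0, 0, 0, 0, 0, 28], [0, 0, 0, 0, 0, 0, 30], [0, 0, 0, 0, 0, 0, 34], [0, 0, 0, 0, 0, 0, 40], [0, 0, 0, 0, 0, 0, 50], [0, 0, 0, 0, 0, 0, 60], [0, 0, 0, 0, 0, 0, 60], [0, 0, 0, 0, 0, 0, 60], [0, 0, 0, 0, 0, 0, 60], [0, 0, 0, 0, 0, 0, 60]]}}

```text
t: 23.6
tool_pos: [0.4934, 0.4073, 0.2192]
orientation: [-1.185, 2.909, 0.0]
force: [-0.7, 0.3, 0.2]
opening: 0.0601
gripper_force: 0.0
```

Call:
{"method": "move_arm", "body": {"plan": [[0, 0, 0, 0, 0, -0.2, 60], [0, 0, 0, 0, 0, -0.4, 60], [0, 0, 0, 0, 0, -0.6, 60], [0, 0, 0, 0, 0, -0.8, 60], [0, 0, 0, 0, 0, -0.8, 60], [0, 0, 0, 0, 0, -0.8, 60], [0, 0, 0, 0, 0, -0.4, 60], [0, 0, 0, 0, 0, 0, 60], [0, 0, 0, 0, 0, 0, 60], [0, 0, 0, 0, 0, 0, 60]]}}

```text
t: 24.6
tool_pos: [0.493, 0.407, 0.3176]
orientation: [1.184, -2.908, 0.001]
force: [0.2, -1.0, 0.2]
opening: 0.0597
gripper_force: 0.0
```

Run:
```python
from go import *
p=np.array([.4934,.4073,.2195]); print(read_state()['tool_pos'],read_state()['force'])
u=np.array([np.cos(np.radians(44.3)),np.sin(np.radians(44.3))]); n=np.array([-u[1],u[0]])
for k in('top','scene'):
    W=np.concatenate([cam(k)[1].reshape(-1,3) for _ in range(2)]); W=W[~np.isnan(W[:,0])]
    r=W[:,:2]-p[:2]; s=r@u; t=r@n
    m=(abs(s)<.13)&(abs(t)<.008)&(abs(W[:,2]-p[2])<.024)
    print(k,np.percentile(s[m],[.5,99.5]).round(4))
    for a in np.arange(-.11,.11,.03):
        q=m&(s>=a)&(s<a+.03)
        if q.sum()>15: print(round(a+.015,3),q.sum(),'z-p',np.percentile(W[q,2]-p[2],[50,85]).round(4))
c,W=cam('scene'); cv2.imwrite('pics/s5.png',cv2.resize(c['frame'][60:260,130:290,::-1],(480,600),interpolation=cv2.INTER_CUBIC))
```

```text
[0.49301541 0.40702549 0.31764519] [ 0.18136933 -0.9818906   0.2196855 ]
top [-0.1057  0.0159]
-0.095 176 z-p [0.0139 0.0163]
-0.065 175 z-p [0.0135 0.0159]
-0.035 178 z-p [0.0134 0.0153]
-0.005 142 z-p [0.013  0.0151]
0.025 21 z-p [0.013  0.0143]
scene [-0.1069  0.1033]
-0.095 278 z-p [0.0072 0.0142]
-0.065 110 z-p [0.0137 0.0149]
-0.035 98 z-p [0.0137 0.0145]
-0.005 89 z-p [0.0131 0.014 ]
0.025 84 z-p [0.0129 0.0139]
0.055 69 z-p [0.0127 0.0136]
0.085 53 z-p [0.0117 0.013 ]
```

View pics/s5.png

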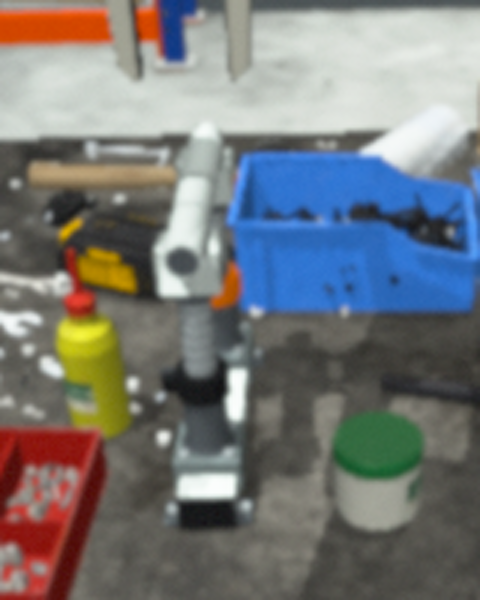

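The post lies in both Vs, with its near end at (182,262) and its far end at (207,130). It slopes about 0.01 rad, is centred, and the gripper is clear, so I'm handing in.

```bash
python3 -c "
from plant import *
print(close_job())"
```

```text
the job is handed in; nothing more can be done
None
```

I locked the low rest with its V about 1 mm below the set rest's and laid the seatpost in both Vs, centred, level to about 0.01 rad and let go; the job is handed in, but `close_job()` returned no verdict.

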